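# Press border tiles into their frame and hold the press shut

### The job

Lay the three glazed border tiles flat and side by side, glaze up and in any order, down in the recess of the wooden frame that waits in the gluing press; its floor is already coated with adhesive. Then swing the press lid down by its handle until it is fully down on its stops, and finish still holding it there, since it springs open when let go. Leave everything else on the table where it is.

Things in the scene. Friction and masses are not known exactly. Their poses are not given: they have to be found in the camera images.
- press: bench gluing press: grey base plate 235 x 200 mm, hinged lid. Origin: on the table under the centre of the frame's nest. Own x points from its front (towards the robot, some yaw) to its hinge, z up. Bed under the frame 32 mm above the table, 6 mm rails round the frame. Hinge line along own y at x = +105, z = 77 mm; the lid stops on two posts at x = -52, y = +-88 mm, tops 73 mm high
- lid (a joint): press lid angle: 0 = open (10 degrees back beyond upright), 1.745 rad = fully down, level, on its two stop posts. Hinge springs drive it open and there is no latch: let go, it flies open. They need 3 to 6 N at the handle, more as it closes; in the last 0.08 rad the sprung pad adds up to 6 N: about 12 N of downward push at the handle holds it fully down on the tiles
- handle: lid handle: round sleeve 16 mm thick, 106 mm long, along press y, turning freely on a bar between two arms of the lid (110 mm clear). Origin: middle of the sleeve. Runs on an arc of 210 mm radius about the hinge: open at press x = +141, z = 284 mm; fully down at x = -105, z = 77 mm. 32 mm free gap for a finger between bar and lid plate.
- pad: sprung rubber pad under the lid, 74 x 134 mm, that bears on the tiles. It gives up to 10 mm: 7 N to start, 0.9 N per mm more; with the lid fully down on seated tiles it is pushed in 6 mm, 12 to 13 N. Origin: centre of its rubber face
- frame: shallow wooden frame (open tray) in the press nest, axes parallel to the press. Outside 77 (own x) x 138 (own y) x 11 mm, walls 8 mm; recess 61 x 122 mm, 6 mm deep, its floor 5 mm above the underside. Origin: centre of the underside. Tiles stand 8 mm proud of the rim: fingers holding a tile by its 56 mm length (across the frame, along x) stay above the rim
- tile_narrow: glazed border tile, terracotta with a blue top, 56 mm along its own x, 30 mm along its own y, 14 mm thick, 47 g give or take 30 percent, lying face up on the table left of the press at some yaw. Origin: centre of its underside
- tile_medium: glazed border tile, terracotta with a blue top, 56 mm along its own x, 38 mm along its own y, 14 mm thick, 60 g give or take 30 percent, lying face up on the table left of the press at some yaw. Origin: centre of its underside
- tile_wide: glazed border tile, terracotta with a blue top, 56 mm along its own x, 48 mm along its own y, 14 mm thick, 75 g give or take 30 percent, lying face up on the table left of the press at some yaw. Origin: centre of its underside
- bottle_a: full 0.5 l water bottle, 62 mm across, 205 mm tall, left of the press; bystander. Origin: centre of its underside
- bottle_b: a second such bottle, right of the press; bystander. Origin: centre of its underside
- carton: juice carton, 40 x 60 x 105 mm tall, between the press and the left-hand bottle; bystander. Origin: centre of its underside
- slip_jar: glass jar with a steel lid, 72 mm across, 104 mm tall; bystander. Origin: centre of its underside
- bowl: plastic bowl, 170 mm across, 70 mm tall; bystander. Origin: centre of its underside
- paddle: flat wooden clay paddle, 250 x 60 x 10 mm, lying near the robot; bystander. Origin: centre of its underside
- coaster: round glazed coaster, 68 mm across, 9.6 mm thick, lying near the tiles; it does not belong in the frame; bystander. Origin: centre of its underside
Mind the look-alikes: they are no part of the job. What is shaped like the tile_narrow but green or red is not meant.

How it is judged:
By the outcome, as a careful person would: the job done as asked, in the order asked, and still so for the second after the job is handed in, while the arm keeps its last pose, push and grip.
It also fails if it takes over 72 s, if anything falls off the work surface, if the arm or the gripper's body presses on something with over 40 N, if the wrist force passes 120 N, or if a joint passes its speed limit or range.

### The arm

A 6-joint arm with a two-finger parallel gripper is mounted at the origin on the work surface. World frame = base frame: x ahead of the robot, y to its left, z up, the work surface at z = 0. Lengths are in mm, angles in rad, forces in N, time in s.
With the tool pointing down it reaches from about 350 to 975 mm from the base axis. Payload 7.1 kg.
Tool frame: the origin (TCP) lies at the centre of the arm's flange, where the gripper is bolted on; the fingertips stand 182 mm ahead of it and the grasp point (between the pads) lies 163 mm ahead of it; z points along the fingers, y is the line along which they close (so a half turn about z gives the same grasp; the last joint's range is limited). The gripper opens to 88 mm and grips with 3 to 60 N. Pads are 20 mm wide; open, the fingers measure 115 mm over their backs; the gripper's body (75 mm by 178 mm) begins 61 mm behind the grasp point.
Start: joints at [-1.359, 0.423, 1.63, -0, 1.089, -0.019], TCP at [142.992, -608.407, 404.675] pointing down, gripper open.
Joint ranges: [-3, 3], [-0.9, 2.11], [0.09, 2.58], [-1.31, 4.45], [0.11, 2.69], [-2.54, 2.54]. Speed limits (rad/s): [2.39, 2.39, 3.01, 3.14, 3.14, 3.14].

### API

Orientations are given as a rotation vector (axis times angle).
In Python, from workcell import readout, get_image, ctrl gives the robot as it stands.
- The arm moves only by the tool step_arm, never from a script. Its argument "targets" is a list that holds one entry, the list of rows, each a list of 7 numbers: the shift along the world's x, y, z as a fraction of full scale, then the turn, a rotation vector about the world's x, y, z as a fraction of full scale, then the opening, from 0 (shut) to 1 (fully open). In form: [[[dx, dy, dz, wx, wy, wz, claw], ...]]. A call has exactly 5 rows; each row shifts and turns the commanded pose from where the row before left it; what a row does not reach is not made up. Full scale, the value 1, is 0.05 m for a shift and 4 degrees for a turn. A row lasts 1/8 s, in which the tool goes at most 62.5 mm and 10.7 degrees, less where a joint would pass 70% of its speed; a pose out of reach is approached as far as the arm can. A call with a number of a shift or a turn outside -1 to 1 is refused whole. A call with a gripper value outside its range is refused whole. The fingers move at their own pace and stop on an object; the grip force is fixed at half the most. Time passes only in rows, so rows that do not move let the fingers close, or fill a call up. It gives the time, the measured TCP pose, the force, the opening and the grip force at its end, in the units of the state.
- readout.get_obs(): the state, without advancing time (a new reading comes with each control period).
- get_image(name): name is "scene" or "top"; returns a dict with "pixels" (384x512x3 uint8, red, green, blue), "intrinsics" (3x3 intrinsics, pixels), "k1" (the pictures are not rectified: a ray, as slopes to the right and down, at radius r is drawn at 1 + k1 r^2 times it, then the intrinsics apply), "extrinsics" (4x4, takes a point from world to camera coordinates). Camera axes: x right, y down, z forward; pixel columns grow to the right and rows downward; lengths in mm; the calibration is good to about 2 mm. A picture is of the moment at which its call begins. There is no depth.
- ctrl.close_job(): hands the job in; it is judged then, once.
The state is a dict: "t": time; "qpos": joint angles; "qvel": joint speeds; "joint_torque": joint torques, N m; "ee_pos": TCP position; "orientation": TCP orientation; "ft_force": force on the tool from outside, world axes, zero at the start; "moment": the same for the moment, N m; "width": finger opening in mm; "grasp_force": force on a finger pad.
Only numpy, scipy, OpenCV 4.12 (cv2) and the standard library are available. Lean on these libraries where they do the work, as an engineer would, in place of code of your own. Each camera call takes 0.05 s, during which the arm holds its last target. There are 200 camera calls.

## Working session

There is one attempt and no reset: what is moved stays moved. The work goes in short steps, Python scripts to look and compute and a tool call to move; the robot and the scene stay as the last step left them, time stands still between calls to the robot, and variables do not carry over. Pictures are saved under pics/ and viewed, at most 10 in all, crops included, and the job is handed in when it is done.

Besides the shell and the picture viewer there is one more tool, called after "Call:" as name(argument=value, ...) on one line, values as JSON. step_arm: Moves the arm, as the interface text tells. Shift numbers are shares of 0.05 m and turn numbers shares of 4 degrees, none past 1 either way. Its arguments: {"type":"object","properties":{"targets":{"type":"array"}},"required":["targets"]}

```bash
mkdir -p pics; cat > h.py <<'E'
import numpy as np, cv2
from workcell import readout, get_image, ctrl
def snap(n,f):
    d=get_image(n); cv2.imwrite(f,cv2.cvtColor(d["pixels"],cv2.COLOR_RGB2BGR)); np.savez(f[:-4],K=d["intrinsics"],E=d["extrinsics"],k=d["k1"],p=d["pixels"]); return d
def w(f,uv,z):
    d=np.load(f[:-4]+".npz");K=d["K"];E=d["E"];k=float(d["k"])
    uv=np.array(uv,float).reshape(-1,1,2)
    n=cv2.undistortPoints(uv,K,np.array([k,0,0,0,0]))[:,0]
    R=E[:3,:3];c=-R.T@E[:3,3]
    r=np.c_[n,np.ones(len(n))]@R
    return c+r*((z-c[2])/r[:,2])[:,None]
def px(f,P):
    d=np.load(f[:-4]+".npz");E=d["E"]
    return cv2.projectPoints(np.array(P,float).reshape(-1,1,3),cv2.Rodrigues(E[:3,:3])[0],E[:3,3],d["K"],np.array([float(d["k"]),0,0,0,0]))[0][:,0]
E
python3 - <<'E'
from h import *
for n in("top","scene"):
    d=snap(n,f"pics/{n}0.png"); print(n,(-d["extrinsics"][:3,:3].T@d["extrinsics"][:3,3]).round(), d["intrinsics"][0,0])
print(readout.get_obs())
E
```

```text
top [ 352.    8. 1261.] 379.5751496892224
scene [1391.  261.  977.] 353.91213358979047
{'t': 0.1, 'qpos': array([-1.35900877e+00,  4.23743517e-01,  1.63060911e+00, -6.30999461e-06,
        1.08858469e+00, -1.90276305e-02]), 'qvel': array([ 0.00154226, -0.00189568, -0.0034865 , -0.00148264,  0.00160292,
       -0.0007761 ]), 'joint_torque': array([ 5.79874304e-04, -5.45610666e+01, -2.74324930e+01,  6.45470736e-02,
        1.88460335e-02, -5.76856246e-05]), 'ee_pos': array([ 142.9364112 , -608.17640702,  403.99406759]), 'orientation': array([-3.11936504e+00, -3.61609869e-01,  2.11905243e-04]), 'ft_force': array([-0.33623602,  0.61022792, -0.28637008]), 'moment': array([-0.00478832, -0.00894032, -0.03004681]), 'grasp_force': 0.0, 'width': 88.12489016832733}
```

View pics/top0.png

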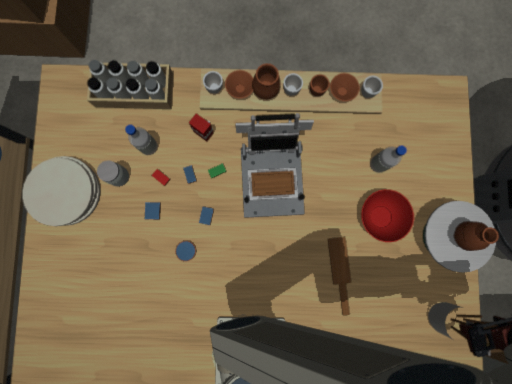

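View pics/scene0.png

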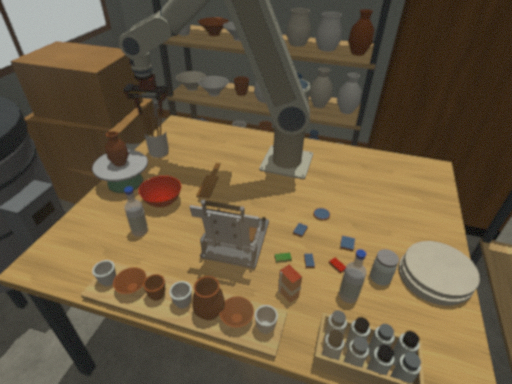

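The top view shows blue tiles at about (152,211), (206,215) and (190,175), with the coaster at (186,251). The press frame is at (273,183) and the open lid's handle at about (274,126). Next I'll measure the tiles and the frame.

```bash
python3 - <<'E'
from h import *
f="pics/top0.png"; im=cv2.imread(f); hsv=cv2.cvtColor(im,cv2.COLOR_BGR2HSV)
def blobs(m,z,lo,hi):
    n,l,s,c=cv2.connectedComponentsWithStats(m.astype(np.uint8))
    for i in range(1,n):
        if lo<s[i,4]<hi:
            v,u=np.where(l==i); P=w(f,np.c_[u,v],z)[:,:2]
            r=cv2.minAreaRect(P.astype(np.float32)); d=np.cov(P.T); e,V=np.linalg.eigh(d)
            print(c[i].round(1),s[i,4],"cen",P.mean(0).round(1),"rect",np.round(r[0],1),np.round(r[1],1),round(r[2],1),"pca long ang",np.degrees(np.arctan2(V[1,1],V[0,1])).round(1),"sz",np.sqrt(12*e).round(1))
H,S,V=cv2.split(hsv)
print("blue");blobs((H>95)&(H<125)&(S>110)&(V>60),14,60,600)
m=(H<20)&(S>80); mm=np.zeros_like(m); mm[165:203,245:303]=m[165:203,245:303]
print("frame");blobs(mm,38,100,3000)
c=im[100:225,230:320]; cv2.imwrite("pics/c.png",cv2.resize(c,None,fx=6,fy=4.8*1.0,interpolation=cv2.INTER_CUBIC) if 0 else cv2.resize(c,None,fx=4.8,fy=4.8,interpolation=cv2.INTER_CUBIC))
E
```

```text
blue
[130.  129.3] 68 cen [716.4 420.9] rect [717.4 421. ] [29.5 28.4] 48.6 pca long ang -151.1 sz [26.4 29.2]
[400.9 150. ] 65 cen [ 668.8 -496.5] rect [ 668.8 -496.8] [27.4 28.4] 88.4 pca long ang 129.1 sz [26.  28.8]
[189.5 174.2] 94 cen [568.1 214.1] rect [568.2 214.3] [47.3 21.5] 18.8 pca long ang -160.6 sz [21.9 48.3]
[152.  210.6] 180 cen [444.2 331.4] rect [442.8 331.3] [47.  39.2] 3.1 pca long ang -167.9 sz [41.8 46.2]
[205.8 215.4] 132 cen [432.5 154.8] rect [432.5 154.8] [29.5 46.8] 78.2 pca long ang 170.2 sz [30.2 47.2]
[185.1 250.6] 225 cen [316.9 217.3] rect [315.7 217.6] [51.2 52. ] 1.2 pca long ang 84.1 sz [46.8 47.7]
frame
[272.5 183. ] 964 cen [541.3 -60.9] rect [541.5 -61.2] [ 76.2 136.7] 4.2 pca long ang 95.1 sz [ 75.9 136.2]
```

View pics/c.png

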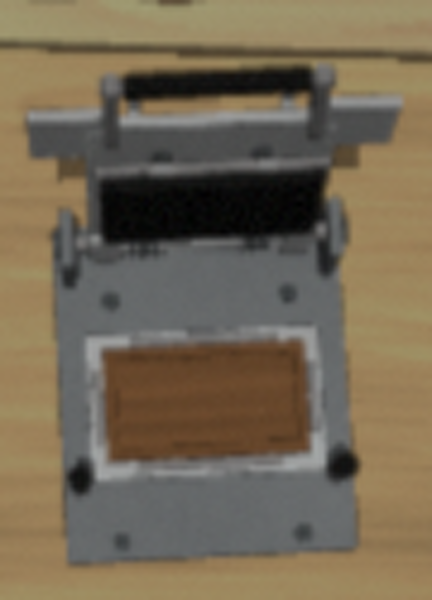

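The crop shows the frame (crop px 105–305 × 340–460), the white rails, the lid leaning back and the black handle sleeve at about (220,82). I'll refine the poses with a sub-pixel model fit.

```bash
cat > fit.py <<'E'
from h import *
from scipy.optimize import least_squares
def fit(f,ch,c0,yaw0,L,W,z,pad=22,m0=0,fixm=False):
    im=cv2.imread(f).astype(float); B,G,R=cv2.split(im)
    I=(B-R) if ch=="blue" else (R-B)/(R+G+B+1)*300
    uc=px(f,[*c0,z])[0]; r=pad
    u0,v0=int(uc[0]-r),int(uc[1]-r); n=2*r+1; s=5
    g=(np.arange(n*s)+.5)/s-.5
    U,V=np.meshgrid(u0+g,v0+g); P=w(f,np.c_[U.ravel(),V.ravel()],z)[:,:2]
    D=I[v0:v0+n,u0:u0+n]
    def mod(q):
        x,y,a,m=q[:4]; m=0 if fixm else m
        d=P-[x,y]; c,sn=np.cos(a),np.sin(a); X=np.abs(d[:,0]*c+d[:,1]*sn); Y=np.abs(-d[:,0]*sn+d[:,1]*c)
        k=np.clip((L/2-m-X)/2+.5,0,1)*np.clip((W/2-m-Y)/2+.5,0,1)
        M=k.reshape(n,s,n,s).mean((1,3)); return cv2.GaussianBlur(M,(0,0),0.6)
    def res(q):
        M=mod(q); A=np.c_[M.ravel(),np.ones(M.size)]; k=np.linalg.lstsq(A,D.ravel(),rcond=None)[0]; return A@k-D.ravel()
    best=min((least_squares(res,[*c0,a,m0],x_scale=[1,1,.02,1],diff_step=1e-3,loss="soft_l1",f_scale=10) for a in np.atleast_1d(yaw0)),key=lambda b:b.cost)
    x=best.x; return np.r_[x[:2],np.degrees(x[2]),x[3],best.cost]
E
python3 - <<'E'
from fit import *
f="pics/top0.png"
for n,c,L,W,y in(("nar",(568,214),56,30,.33),("med",(432.5,154.8),56,38,-.19),("wide",(444,331),56,48,(0,.2,-.2))):
    print(n,fit(f,"blue",c,y,L,W,14,pad=13,m0=2).round(2))
print("frame",fit(f,"br",(540.6,-60.8),.08,77,138,43,pad=26).round(2),fit(f,"br",(540.6,-60.8),.08,77,138,43,pad=26,fixm=True).round(2))
E=w(f,[(202,125),(133,130),(400,151)],105);print(E.round())
p=w(f,[(252.5,119),(296.5,117)],284);print("handle",p.round(1),p.mean(0))
E
```

```text
nar [5.68860e+02 2.14690e+02 1.93300e+01 1.90000e-01 3.02988e+03]
med [ 4.32660e+02  1.54720e+02 -1.06600e+01  3.20000e-01  2.15479e+03]
wide [4.44820e+02 3.31790e+02 1.10000e-01 1.20000e-01 3.75438e+03]
frame [ 5.40610e+02 -6.07800e+01  4.23000e+00  7.10000e-01  7.12197e+03] [ 5.406800e+02 -6.079000e+01  4.320000e+00  0.000000e+00  1.330752e+04]
[[ 710.  167.  105.]
 [ 688.  381.  105.]
 [ 642. -457.  105.]]
handle [[ 674.4    9.   284. ]
 [ 683.1 -108.3  284. ]] [678.74865309 -49.66681535 284.        ]
```

Call:
step_arm(targets=[[[0.754,0.94,0,0,0,0.961,1],[0.754,0.94,0,0,0,0.961,1],[0.754,0.94,0,0,0,0.961,1],[0.754,0.94,0,0,0,0.961,1],[0.754,0.94,0,0,0,0.961,1]]])

```text
t: 0.72
ee_pos: [332.3, -371.7, 404.5]
orientation: [-3.016, -0.88, 0.0]
ft_force: [0.3, -0.3, 0.0]
width: 88.2
grasp_force: 0.0
```

Call:
step_arm(targets=[[[0.754,0.94,0,0,0,0.961,1],[0.754,0.94,0,0,0,0.961,1],[0.754,0.94,0,0,0,0.961,1],[0,0.94,0,0,0,0.961,1],[0,0.94,0,0,0,0.961,1]]])

```text
t: 1.35
ee_pos: [444.7, -136.7, 404.3]
orientation: [-2.825, -1.373, 0.001]
ft_force: [0.2, 0.4, -0.3]
width: 88.1
grasp_force: 0.0
```

Call:
step_arm(targets=[[[0,0.94,0,0,0,0.961,1],[0,0.94,0,0,0,0.961,1],[0,0.94,-0.4,0,0,0.961,1],[0,0.94,-0.4,0,0,0.961,1],[0,0.94,-0.4,0,0,0.961,1]]])

```text
t: 1.98
ee_pos: [444.3, 98.1, 344.1]
orientation: [2.557, 1.824, 0.0]
ft_force: [0.7, -0.2, -0.6]
width: 88.4
grasp_force: 0.0
```

Call:
step_arm(targets=[[[0,0.94,-0.4,0,0,0.961,1],[0,0.94,-0.4,0,0,0.961,1],[0,0.94,-0.4,0,0,0.961,1],[0,0.94,-0.4,0,0,0.961,1],[0,0.94,-0.4,0,0,0.961,1]]])

```text
t: 2.6
ee_pos: [444.3, 333.2, 243.7]
orientation: [-2.217, -2.226, 0.001]
ft_force: [-0.2, -0.7, -0.2]
width: 87.7
grasp_force: 0.0
```

Call:
step_arm(targets=[[[0,0,-0.5,0,0,0,1],[0,0,-0.5,0,0,0,1],[0,0,-0.084,0,0,0,1],[0,0,0,0,0,0,0],[0,0,0,0,0,0,0]]])

```text
t: 3.22
ee_pos: [445.0, 331.7, 191.4]
orientation: [2.22, 2.223, 0.002]
ft_force: [0.6, -0.6, 0.1]
width: 71.5
grasp_force: 0.0
```

Call:
step_arm(targets=[[[0,0,0,0,0,0,0],[0,0,0,0,0,0,0],[0,0,0,0,0,0,0],[0,0,0.2,0,0,0,0],[0,0,0.6,0,0,0,0]]])

```text
t: 3.85
ee_pos: [444.0, 331.2, 230.1]
orientation: [-2.219, -2.223, 0.005]
ft_force: [0.6, 0.5, 0.1]
width: 55.5
grasp_force: 30.0
```

```bash
cat > tgt.py <<'E'
import numpy as np
C=np.array([540.6,-60.8]); a=np.radians(4.27); X=np.array([np.cos(a),np.sin(a),0]); Y=np.array([-np.sin(a),np.cos(a),0]); Z=np.array([0,0,1.])
def tcp(ox,oy,zc,tilt,L=190.5):
    t=np.radians(tilt); return np.r_[C,0]+ox*X+oy*Y+zc*Z+L*(np.cos(t)*Z-np.sin(t)*X)
E
python3 - <<'E'
from tgt import *
for n,y in (("wide",35.5),("nar",-5),("med",-40.5)):
    print(n,tcp(-.5,y,40.3,4.8).round(1),tcp(-.5,y,46,4.8).round(1))
print("turn units total",(-4.8*Y/4).round(3))
for r in (100,90,80,70,60,50,40,30,20,10,4,0):
    t=np.radians(r); P=np.r_[C,0]+(105-210*np.cos(t))*X+(77+210*np.sin(t))*Z; print(r,P.round(1))
E
```

```text
wide [521.6 -26.6 230.1] [521.6 -26.6 235.8]
nar [524.6 -67.  230.1] [524.6 -67.  235.8]
med [ 527.2 -102.4  230.1] [ 527.2 -102.4  235.8]
turn units total [ 0.089 -1.197 -0.   ]
100 [681.7 -50.3 283.8]
90 [645.3 -53.  287. ]
80 [608.9 -55.7 283.8]
70 [573.7 -58.3 274.3]
60 [540.6 -60.8 258.9]
50 [510.7 -63.  237.9]
40 [484.9 -65.  212. ]
30 [463.9 -66.5 182. ]
20 [448.5 -67.7 148.8]
10 [439.1 -68.4 113.5]
4 [436.4 -68.6  91.6]
0 [435.9 -68.6  77. ]
```

Call:
step_arm(targets=[[[0.1925,-0.8955,0.4,0.011,-0.15,0.13,0],[0.1925,-0.8955,0.4,0.011,-0.15,0.13,0],[0.1925,-0.8955,0.4,0.011,-0.15,0.13,0],[0.1925,-0.8955,0,0.011,-0.15,0.13,0],[0.1925,-0.8955,0,0.011,-0.15,0.13,0]]])

```text
t: 4.47
ee_pos: [492.9, 106.3, 291.4]
orientation: [2.143, 2.248, 0.064]
ft_force: [0.3, 0.5, -0.9]
width: 55.5
grasp_force: 30.0
```

Call:
step_arm(targets=[[[0.1925,-0.8955,0,0.011,-0.15,0.13,0],[0.1925,-0.8955,0,0.011,-0.15,0.13,0],[0.1925,-0.8955,0,0.011,-0.15,0.13,0],[0,0,-0.4,0,0,0,0],[0,0,-0.3,0,0,0,0]]])

```text
t: 5.1
ee_pos: [521.4, -27.1, 255.2]
orientation: [2.1, 2.26, 0.098]
ft_force: [0.6, -0.7, 0.2]
width: 55.5
grasp_force: 30.0
```

```bash
python3 - <<'E'
from h import *
snap("scene","pics/s1.png");d=snap("top","pics/t1.png")
o=readout.get_obs();print(o["ee_pos"],o["orientation"],o["ft_force"])
f="pics/s1.png";u=px(f,[540,-60,60])[0].astype(int);print(u)
im=cv2.imread(f);cv2.imwrite("pics/s1c.png",cv2.resize(im[u[1]-60:u[1]+40,u[0]-70:u[0]+63],None,fx=6,fy=6,interpolation=cv2.INTER_CUBIC))
E
```

```text
[520.7473845  -26.26994509 254.10794262] [2.10023424 2.26354337 0.09502345] [-0.4221805   1.02443529 -1.35616494]
[237 226]
```

View pics/s1c.png

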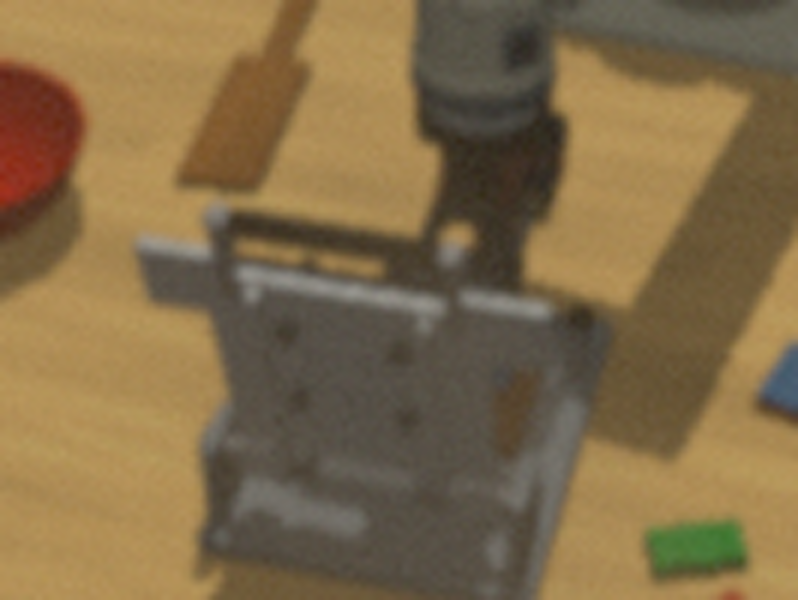

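Call:
step_arm(targets=[[[0,0,-0.25,0,0,0,0],[0,0,-0.15,0,0,0,0],[0,0,-0.06,0,0,0,0],[0,0,-0.04,0,0,0,0],[0,0,-0.008,0,0,0,0]]])

```text
t: 5.82
ee_pos: [522.1, -26.6, 230.8]
orientation: [2.097, 2.261, 0.099]
ft_force: [-1.8, -2.9, 11.6]
width: 55.8
grasp_force: 30.1
```

```bash
python3 - <<'E'
from h import *
import time
for i in range(1):
    o=readout.get_obs();print(o["t"],o["ee_pos"],o["ft_force"],o["moment"])
d=snap("top","pics/t2.png")
for i in range(4):
    get_image("top");o=readout.get_obs();print(o["t"],o["ee_pos"],o["ft_force"],o["moment"])
cv2.imwrite("pics/t2c.png",cv2.resize(cv2.imread("pics/t2.png")[100:225,200:330],None,fx=4.6,fy=4.6,interpolation=cv2.INTER_CUBIC))
E
```

```text
5.825 [522.06474245 -26.62506379 230.84113099] [-1.79099627 -2.86423588 11.61597329] [-0.24369479  0.46651118  0.08801998]
5.925 [522.04891179 -26.63089031 230.89118683] [-1.92060798 -2.39715598  8.44270387] [-0.19768012  0.34340587  0.04899413]
5.975 [522.04725142 -26.62625194 230.89422645] [-2.05652758 -2.49203173  9.36095745] [-0.16272948  0.33389197  0.04466705]
6.025 [522.03421905 -26.60812256 230.90394209] [-1.67168608 -2.98417934 10.06815349] [-0.23471725  0.32475097  0.04284891]
6.075 [522.03833432 -26.61107019 230.92263005] [-1.4658021  -1.65804304  8.34120933] [-0.16656311  0.32848094  0.09308439]
```

View pics/t2c.png

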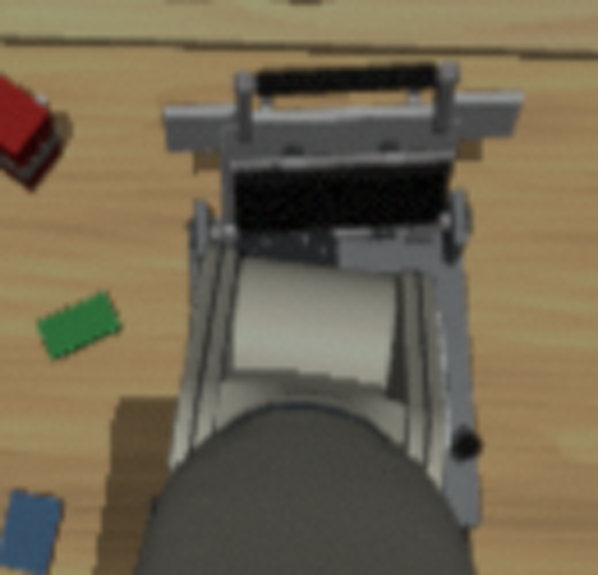

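Call:
step_arm(targets=[[[0,0,0.1,0,0,0,0],[0,-0.04,0,0,0,0,0],[0,0,-0.06,0,0,0,0],[0,0,-0.04,0,0,0,0],[0,0,0,0,0,0,0]]])

```text
t: 6.7
ee_pos: [521.5, -28.6, 229.8]
orientation: [2.099, 2.262, 0.097]
ft_force: [-0.4, -0.1, 0.6]
width: 55.4
grasp_force: 30.0
```

```bash
cat > ft.py <<'E'
from h import *
F=[];M=[]
for i in range(4):
    o=readout.get_obs();F.append(o["ft_force"]);M.append(o["moment"]); get_image("top")
F=np.mean(F,0);M=np.mean(M,0);p=o["ee_pos"];rz=-.19
ry=(M[0]+rz*F[1])/F[2];rx=(rz*F[0]-M[1])/F[2]
print(o["t"],p.round(1),F.round(2),M.round(3),"contact",(p[:2]+1000*np.r_[rx,ry]).round(1))
E
python3 ft.py
```

```text
6.85 [521.5 -28.6 229.9] [-0.37  0.38  0.2 ] [-0.044  0.024 -0.01 ] contact [ 753.  -612.6]
```

Call:
step_arm(targets=[[[0,0,-0.02,0,0,0,0],[0,0,0,0,0,0,0.75],[0,0,0,0,0,0,0.75],[0,0,0,0,0,0,0.75],[0,0,0.1,0,0,0,0.75]]])

```text
t: 7.52
ee_pos: [521.4, -28.6, 233.9]
orientation: [2.099, 2.262, 0.097]
ft_force: [-0.1, 0.1, -0.2]
width: 65.8
grasp_force: 0.0
```

Call:
step_arm(targets=[[[0,0,0.4,0,0,0,0.75],[0,0,0.6,0,0,0,1],[0.1,0.5,0.1,0,0,0,1],[0.1,0.9,0,0,0,0,1],[0.2,0.95,0,0,0,0,1]]])

```text
t: 8.15
ee_pos: [541.6, 89.8, 289.7]
orientation: [2.1, 2.26, 0.099]
ft_force: [0.8, 0.2, -1.7]
width: 88.0
grasp_force: 0.0
```

Call:
step_arm(targets=[[[0.109,0.503,-0.196,-0.074,0.994,0,1],[0.109,0.503,-0.196,-0.015,0.203,0.941,1],[0.109,0.503,-0.196,0,0,0.941,1],[0.109,0.503,-0.196,0,0,0.941,1],[0.109,0.503,-0.196,0,0,0.941,1]]])

```text
t: 8.78
ee_pos: [569.1, 215.6, 239.9]
orientation: [-1.812, -2.563, -0.004]
ft_force: [-0.9, -0.0, 0.4]
width: 87.7
grasp_force: 0.0
```

```bash
python3 - <<'E'
from fit import *
from tgt import *
o=readout.get_obs();print(o["ee_pos"],o["orientation"])
f="pics/t3.png";snap("top",f)
c=tcp(0,33.5,0,0,0)[:2]
r=fit(f,"blue",c,.075,56,48,51,pad=12);d=r[:2]-C;print(r.round(2),"own",d@X[:2],d@Y[:2])
cv2.imwrite("pics/t3c.png",cv2.resize(cv2.imread(f)[130:220,180:310],None,fx=6,fy=6,interpolation=cv2.INTER_CUBIC))
E
```

```text
[569.06594218 215.64424288 239.9361433 ] [-1.81233696 -2.56298925 -0.00356378]
[ 5.373800e+02 -2.507000e+01  4.050000e+00  2.300000e-01  3.851712e+04] own -0.5517429838693276 35.87412948337814
```

View pics/t3c.png

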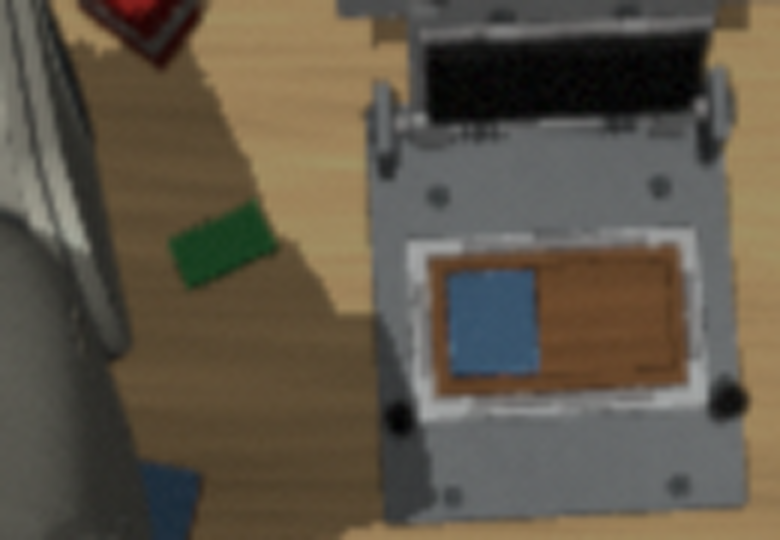

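The wide tile lies flat in the left of the recess (crop px 447–540 × 268–375), about 1 mm off the left wall. Next I'll grip the narrow tile.

Call:
step_arm(targets=[[[0,0,-0.5,0,0,0,1],[0,0,-0.4,0,0,0,1],[0,0,-0.09,0,0,0,1],[0,0,0,0,0,0,0],[0,0,0,0,0,0,0]]])

```text
t: 9.45
ee_pos: [569.2, 214.6, 191.3]
orientation: [-1.817, -2.561, -0.005]
ft_force: [0.8, 0.2, -0.9]
width: 71.2
grasp_force: 0.0
```

Call:
step_arm(targets=[[[0,0,0,0,0,0,0],[0,0,0,0,0,0,0],[0,0,0,0,0,0,0],[0,0,0.2,0,0,0,0],[0,0,0.6,0,0,0,0]]])

```text
t: 10.07
ee_pos: [568.1, 214.4, 229.9]
orientation: [-1.815, -2.559, 0.001]
ft_force: [-0.9, -0.2, -0.1]
width: 55.8
grasp_force: 30.0
```

```bash
python3 - <<'E'
from tgt import *
print(tcp(-.5,-6.7,40.3,4.8).round(1))
E
```

```text
[524.7 -68.7 230.1]
```

Call:
step_arm(targets=[[[-0.126,-0.81,0.6,0,0,-0.94,0],[-0.126,-0.81,0.6,0,0,-0.94,0],[-0.126,-0.81,0,0,0,-0.94,0],[-0.126,-0.81,0,0,0,-0.945,0],[-0.126,-0.81,0,0.045,-0.6,0,0]]])

```text
t: 10.7
ee_pos: [537.2, 10.9, 291.2]
orientation: [2.119, 2.281, 0.054]
ft_force: [0.7, 0.2, -0.8]
width: 55.7
grasp_force: 30.0
```

Call:
step_arm(targets=[[[-0.126,-0.81,0,0.044,-0.597,0,0],[-0.128,-0.808,0,0,0,0,0],[0,0,-0.4,0,0,0,0],[0,0,-0.3,0,0,0,0],[0,0,-0.2,0,0,0,0]]])

```text
t: 11.32
ee_pos: [524.5, -68.4, 244.8]
orientation: [2.099, 2.263, 0.098]
ft_force: [-0.1, -0.3, -0.5]
width: 55.3
grasp_force: 30.0
```

Call:
step_arm(targets=[[[0,0,-0.15,0,0,0,0],[0,0,-0.08,0,0,0,0],[0,0,-0.05,0,0,0,0],[0,0,-0.03,0,0,0,0],[0,0,0,0,0,0,0]]])

```text
t: 11.95
ee_pos: [524.7, -68.8, 230.2]
orientation: [2.099, 2.261, 0.099]
ft_force: [-0.1, -0.2, 0.3]
width: 55.4
grasp_force: 30.0
```

```bash
python3 ft.py
```

```text
12.1 [524.7 -68.8 230.3] [-0.31 -0.39 -0.24] [-0.066 -0.028  0.008] contact [ 159.  -103.3]
```

Call:
step_arm(targets=[[[0,0,-0.02,0,0,0,0],[0,0,0,0,0,0,0.75],[0,0,0,0,0,0,0.75],[0,0,0,0,0,0,0.75],[0,0,0.1,0,0,0,0.75]]])

```text
t: 12.78
ee_pos: [524.4, -68.7, 233.9]
orientation: [2.1, 2.262, 0.098]
ft_force: [0.2, -0.3, 0.1]
width: 65.9
grasp_force: 0.0
```

Call:
step_arm(targets=[[[0,0,0.4,0,0,0,0.75],[0,0,0.6,0,0,0,1],[-0.307,0.745,0,-0.074,0.994,0,1],[-0.307,0.745,0,-0.015,0.203,-0.933,1],[-0.307,0.745,0,0,0,-0.933,1]]])

```text
t: 13.4
ee_pos: [478.2, 43.9, 284.5]
orientation: [-2.285, -2.154, -0.004]
ft_force: [0.8, -0.3, 0.9]
width: 87.5
grasp_force: 0.0
```

Call:
step_arm(targets=[[[-0.307,0.745,-0.294,0,0,-0.933,1],[-0.307,0.745,-0.294,0,0,-0.933,1],[-0.307,0.745,-0.294,0,0,0,1],[0,0,-0.5,0,0,0,1],[0,0,0,0,0,0,1]]])

```text
t: 14.02
ee_pos: [431.9, 155.0, 214.1]
orientation: [-2.415, -2.005, 0.0]
ft_force: [-0.4, -0.2, -0.4]
width: 87.9
grasp_force: 0.0
```

```bash
python3 - <<'E'
from fit import *
from tgt import *
o=readout.get_obs();print(o["ee_pos"],o["orientation"])
f="pics/t4.png";snap("top",f)
H=cv2.cvtColor(cv2.imread(f),cv2.COLOR_BGR2HSV)
for y,W in((35.9,48),(-4.7,30)):
    c=tcp(0,y,0,0,0)[:2]
    r=fit(f,"blue",c,.075,56,W,51,pad=10 if W==30 else 12);d=r[:2]-C;print(r.round(2),"own",d@X[:2],d@Y[:2])
cv2.imwrite("pics/t4c.png",cv2.resize(cv2.imread(f)[140:220,215:315],None,fx=7,fy=7,interpolation=cv2.INTER_CUBIC))
E
```

```text
[431.86207403 155.00241093 214.13122188] [-2.41515979e+00 -2.00474703e+00  4.69920631e-04]
[ 5.375300e+02 -2.574000e+01  3.870000e+00  6.400000e-01  7.271953e+04] own -0.45174860698855585 35.19313474662034
[ 5.411900e+02 -6.595000e+01  5.450000e+00  8.100000e-01  9.759558e+04] own 0.206412092752021 -5.175217383166537
```

View pics/t4c.png

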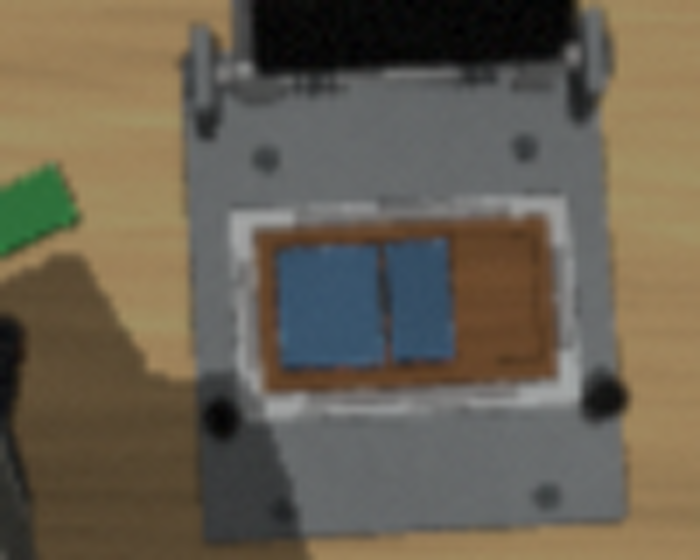

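Both tiles lie in the recess: wide at crop px 278–382, narrow at 388–453. The space left runs to the inner wall at about 540. I'll do a joint fit of the two tiles for the exact gap.

```bash
python3 - <<'E'
from fit import *
from tgt import *
f="pics/t4.png"
im=cv2.imread(f).astype(float);I=im[:,:,0]-im[:,:,2]
uc=px(f,[*tcp(0,17,0,0,0)[:2],51])[0];rx,ry=17,11
u0,v0=int(uc[0]-rx),int(uc[1]-ry);nx,ny=2*rx+1,2*ry+1;s=5
U,V=np.meshgrid(u0+(np.arange(nx*s)+.5)/s-.5,v0+(np.arange(ny*s)+.5)/s-.5)
P=w(f,np.c_[U.ravel(),V.ravel()],51)[:,:2];D=I[v0:v0+ny,u0:u0+nx]
def rect(x,y,a,L,W):
    c=C+x*X[:2]+y*Y[:2];d=P-c;X1=abs(d@[np.cos(a),np.sin(a)]);Y1=abs(d@[-np.sin(a),np.cos(a)])
    return np.clip((L/2-X1)/2+.5,0,1)*np.clip((W/2-Y1)/2+.5,0,1)
def res(q):
    M=np.clip(rect(q[0],q[1],q[2],56-2*q[6],48-2*q[6])+rect(q[3],q[4],q[5],56-2*q[6],30-2*q[6]),0,1)
    M=cv2.GaussianBlur(M.reshape(ny,s,nx,s).mean((1,3)),(0,0),.6);A=np.c_[M.ravel(),np.ones(M.size)];k=np.linalg.lstsq(A,D.ravel(),rcond=None)[0];return A@k-D.ravel()
b=least_squares(res,[-.5,35.5,.075,0,-5,.08,.2],x_scale=[1,1,.02,1,1,.02,1],diff_step=1e-3,loss="soft_l1",f_scale=10)
print(b.x.round(3),np.degrees(b.x[[2,5]]))
E
```

```text
[-0.448 35.688  0.068  0.195 -5.563  0.083  0.176] [3.91208351 4.73281678]
```

Call:
step_arm(targets=[[[0,0,-0.4,0,0,0,1],[0,0,-0.09,0,0,0,1],[0,0,0,0,0,0,0],[0,0,0,0,0,0,0],[0,0,0,0,0,0,0]]])

```text
t: 14.7
ee_pos: [432.8, 154.7, 191.0]
orientation: [-2.417, -2.004, -0.005]
ft_force: [-0.7, 0.4, 0.5]
width: 61.4
grasp_force: 0.0
```

Call:
step_arm(targets=[[[0,0,0,0,0,0,0],[0,0,0,0,0,0,0],[0,0,0,0,0,0,0],[0,0,0.2,0,0,0,0],[0,0,0.6,0,0,0,0]]])

```text
t: 15.32
ee_pos: [432.0, 154.6, 230.3]
orientation: [-2.416, -2.003, 0.001]
ft_force: [0.1, 0.8, -1.2]
width: 55.8
grasp_force: 30.0
```

```bash
python3 - <<'E'
from tgt import *
print(tcp(-.5,-42,40.3,4.8).round(2), [432.66, 154.75,230.1])
E
```

```text
[ 527.33 -103.91  230.13] [432.66, 154.75, 230.1]
```

Call:
step_arm(targets=[[[0.316,-0.862,0.6,0,0,0.933,0],[0.316,-0.862,0.6,0,0,0.933,0],[0.316,-0.862,0,0,0,0.933,0],[0.316,-0.862,0,0,0,0.933,0],[0.315,-0.863,0,0.045,-0.6,0,0]]])

```text
t: 15.95
ee_pos: [511.9, -62.3, 291.1]
orientation: [2.117, 2.283, 0.053]
ft_force: [-0.2, 0.9, -0.3]
width: 55.5
grasp_force: 30.0
```

Call:
step_arm(targets=[[[0.315,-0.863,0,0.044,-0.597,0,0],[0,0,-0.4,0,0,0,0],[0,0,-0.3,0,0,0,0],[0,0,-0.2,0,0,0,0],[0,0,0,0,0,0,0]]])

```text
t: 16.58
ee_pos: [526.9, -103.3, 244.7]
orientation: [2.099, 2.263, 0.097]
ft_force: [0.5, -0.8, -0.1]
width: 55.7
grasp_force: 30.0
```

Call:
step_arm(targets=[[[0,0,-0.12,0,0,0,0],[0,0,-0.06,0,0,0,0],[0,0,-0.06,0,0,0,0],[0,0,-0.04,0,0,0,0],[0,0,0,0,0,0,0]]])

```text
t: 17.2
ee_pos: [527.2, -103.9, 231.4]
orientation: [2.099, 2.261, 0.098]
ft_force: [-0.7, -0.1, -0.7]
width: 55.6
grasp_force: 30.0
```

```bash
python3 ft.py
```

```text
17.35 [ 527.3 -104.   231.6] [-0.11 -0.28 -0.78] [-0.049 -0.06   0.008] contact [ 423.9 -110.2]
```

Call:
step_arm(targets=[[[0,0,-0.04,0,0,0,0],[0,0,0,0,0,0,0.75],[0,0,0,0,0,0,0.75],[0,0,0,0,0,0,0.75],[0,0,0.1,0,0,0,0.75]]])

```text
t: 18.02
ee_pos: [527.1, -103.9, 234.4]
orientation: [2.099, 2.262, 0.098]
ft_force: [-0.7, 0.2, -0.4]
width: 66.2
grasp_force: 0.0
```

Call:
step_arm(targets=[[[0,0,0.4,0,0,0,0.75],[0,0,0.9,0,0,0,0.75],[0,-0.9,0.6,0,0,0,0.75],[0,-0.9,0.6,0,0,0,0.75],[0,-0.9,0.6,0,0,0,0.75]]])

```text
t: 18.65
ee_pos: [527.0, -240.1, 391.1]
orientation: [2.098, 2.261, 0.098]
ft_force: [0.7, -0.8, -0.1]
width: 65.9
grasp_force: 0.0
```

```bash
python3 - <<'E'
from h import *
f="pics/t5.png";snap("top",f)
o=readout.get_obs();print(o["ee_pos"],o["ft_force"])
cv2.imwrite("pics/t5c.png",cv2.resize(cv2.imread(f)[105:220,215:325],None,fx=5,fy=5,interpolation=cv2.INTER_CUBIC))
E
```

```text
[ 528.238727   -244.76955706  395.47331652] [ 1.95364186 -4.41948589  2.53230901]
```

View pics/t5c.png

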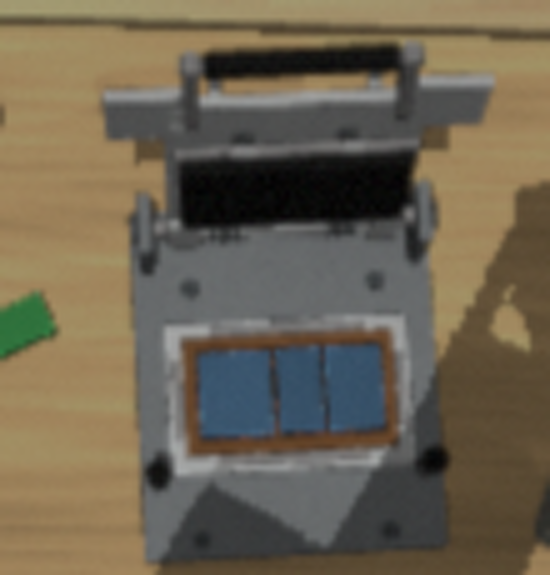

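All three tiles lie flat and side by side, glaze up, in the recess (crop px 197–388 × 343–440). Next is the lid.

```bash
cat > arc.py <<'E'
from tgt import *
def bar(r): t=np.radians(r); return tcp(105-210*np.cos(t),0,77+210*np.sin(t),4.8,163)
E
python3 - <<'E'
from arc import *
cmd=np.array([527.3,-238.9,389.5]);b=bar(100);print("bar",b.round(1),"delta above 45",((b+[0,0,45]-cmd)/50).round(3))
p=b
for r in range(95,-1,-5): print(r,((bar(r)-p)/50).round(3).tolist(),bar(r).round(1));p=bar(r)
E
```

```text
bar [668.1 -51.3 446.2] delta above 45 [2.815 3.752 2.035]
95 [-0.362, -0.027, 0.048] [650.  -52.6 448.6]
90 [-0.365, -0.027, 0.016] [631.7 -54.  449.4]
85 [-0.365, -0.027, -0.016] [613.5 -55.4 448.6]
80 [-0.362, -0.027, -0.048] [595.3 -56.7 446.2]
75 [-0.357, -0.027, -0.079] [577.5 -58.  442.3]
70 [-0.348, -0.026, -0.11] [560.1 -59.3 436.8]
65 [-0.338, -0.025, -0.14] [543.2 -60.6 429.8]
60 [-0.324, -0.024, -0.169] [527.  -61.8 421.3]
55 [-0.308, -0.023, -0.197] [511.6 -63.  411.5]
50 [-0.29, -0.022, -0.223] [497.1 -64.  400.3]
45 [-0.269, -0.02, -0.248] [483.6 -65.1 387.9]
40 [-0.247, -0.018, -0.27] [471.3 -66.  374.4]
35 [-0.222, -0.017, -0.291] [460.2 -66.8 359.9]
30 [-0.196, -0.015, -0.309] [450.3 -67.5 344.4]
25 [-0.169, -0.013, -0.325] [441.9 -68.2 328.2]
20 [-0.14, -0.01, -0.339] [434.9 -68.7 311.3]
15 [-0.11, -0.008, -0.349] [429.4 -69.1 293.8]
10 [-0.079, -0.006, -0.358] [425.5 -69.4 275.9]
5 [-0.048, -0.004, -0.363] [423.1 -69.6 257.7]
0 [-0.016, -0.001, -0.366] [422.3 -69.6 239.4]
```

Call:
step_arm(targets=[[[0,0.75,0.78,0,0,0,0.6],[0,0.75,0.78,0,0,0,0.6],[0.9,0.75,0.475,0,0,0,0.6],[0.95,0.75,0,0,0,0,0.6],[0.965,0.752,0,0,0,0,0.6]]])

```text
t: 19.32
ee_pos: [668.5, -50.2, 492.1]
orientation: [2.098, 2.26, 0.099]
ft_force: [0.5, -0.9, 0.1]
width: 53.0
grasp_force: 0.0
```

Call:
step_arm(targets=[[[0,0,-0.4,0,0,0,0.6],[0,0,-0.4,0,0,0,0.6],[0,0,-0.1,0,0,0,0.6],[0,0,0,0,0,0,0],[0,0,0,0,0,0,0]]])

```text
t: 19.95
ee_pos: [667.5, -52.3, 447.0]
orientation: [2.099, 2.259, 0.099]
ft_force: [-0.7, 1.1, 0.9]
width: 36.0
grasp_force: 0.0
```

Call:
step_arm(targets=[[[0,0,0,0,0,0,0],[0,0,0,0,0,0,0],[0,0,0,0,0,0,0],[0,0,0,0,0,0,0],[0,0,0,0,0,0,0]]])

```text
t: 20.58
ee_pos: [667.7, -51.9, 446.5]
orientation: [2.098, 2.26, 0.099]
ft_force: [-0.3, -1.1, 3.7]
width: 14.7
grasp_force: 30.0
```

Call:
step_arm(targets=[[[-0.362,-0.027,0.048,0,0,0,0],[-0.365,-0.027,0.016,0,0,0,0],[-0.365,-0.027,-0.016,0,0,0,0],[-0.362,-0.027,-0.048,0,0,0,0],[-0.357,-0.027,-0.079,0,0,0,0]]])

```text
t: 21.2
ee_pos: [577.0, -58.5, 442.7]
orientation: [2.097, 2.259, 0.101]
ft_force: [4.4, -0.4, -0.9]
width: 15.0
grasp_force: 30.0
```

Holding, with low force. I'll continue the arc.

Call:
step_arm(targets=[[[-0.348,-0.026,-0.11,0,0,0,0],[-0.338,-0.025,-0.14,0,0,0,0],[-0.324,-0.024,-0.169,0,0,0,0],[-0.308,-0.023,-0.197,0,0,0,0],[-0.29,-0.022,-0.223,0,0,0,0]]])

```text
t: 21.82
ee_pos: [496.5, -64.5, 400.7]
orientation: [2.098, 2.26, 0.101]
ft_force: [3.5, -0.2, 1.4]
width: 15.3
grasp_force: 30.0
```

Call:
step_arm(targets=[[[-0.269,-0.02,-0.248,0,0,0,0],[-0.247,-0.018,-0.27,0,0,0,0],[-0.222,-0.017,-0.291,0,0,0,0],[-0.196,-0.015,-0.309,0,0,0,0],[-0.169,-0.013,-0.325,0,0,0,0]]])

```text
t: 22.45
ee_pos: [441.2, -68.6, 327.9]
orientation: [2.098, 2.261, 0.099]
ft_force: [2.1, 1.6, 3.1]
width: 15.2
grasp_force: 30.0
```

Forces are still as expected. On to about 5°, more slowly at the end.

Call:
step_arm(targets=[[[-0.14,-0.01,-0.339,0,0,0,0],[-0.11,-0.008,-0.349,0,0,0,0],[-0.079,-0.006,-0.358,0,0,0,0],[-0.048,-0.004,-0.363,0,0,0,0],[-0.008,0,-0.1,0,0,0,0]]])

```text
t: 23.08
ee_pos: [422.3, -70.0, 252.2]
orientation: [2.099, 2.261, 0.098]
ft_force: [-0.6, 0.5, 9.7]
width: 15.5
grasp_force: 30.0
```

```bash
python3 ft.py
```

```text
23.225 [422.4 -70.  252.7] [-0.55  1.18  9.26] [ 0.197 -0.006  0.003] contact [434.3 -72.8]
```

Call:
step_arm(targets=[[[-0.008,0,-0.1,0,0,0,0],[0,0,-0.08,0,0,0,0],[0,0,-0.04,0,0,0,0],[0,0,-0.03,0,0,0,0],[0,0,0,0,0,0,0]]])

```text
t: 23.9
ee_pos: [421.9, -70.0, 240.6]
orientation: [2.099, 2.261, 0.099]
ft_force: [-1.9, 1.7, 12.6]
width: 15.3
grasp_force: 30.0
```

```bash
python3 ft.py
```

```text
24.05 [421.9 -70.  240.6] [-2.25  1.58 12.1 ] [ 0.177  0.15  -0.012] contact [444.9 -80.2]
```

Call:
step_arm(targets=[[[0,0,-0.02,0,0,0,0],[0,0,-0.01,0,0,0,0],[0,0,0,0,0,0,0],[0,0,0,0,0,0,0],[0,0,0,0,0,0,0]]])

```text
t: 24.72
ee_pos: [421.8, -70.0, 239.4]
orientation: [2.099, 2.261, 0.099]
ft_force: [-3.4, 1.6, 16.9]
width: 15.2
grasp_force: 30.0
```

```bash
python3 ft.py
```

```text
24.875 [421.8 -70.  239.4] [-3.78  1.19 17.23] [0.218 0.298 0.009] contact [446.3 -70.4]
```

Call:
step_arm(targets=[[[0,0,-0.02,0,0,0,0],[0,0,-0.02,0,0,0,0],[0,0,0,0,0,0,0],[0,0,0,0,0,0,0],[0,0,0,0,0,0,0]]])

```text
t: 25.55
ee_pos: [421.8, -70.0, 238.2]
orientation: [2.098, 2.26, 0.099]
ft_force: [-8.5, 1.8, 32.7]
width: 15.1
grasp_force: 30.0
```

```bash
python3 ft.py; python3 - <<'E'
from h import *
f="pics/s9.png";snap("scene",f);u=px(f,[500,-65,80])[0].astype(int)
cv2.imwrite("pics/s9c.png",cv2.resize(cv2.imread(f)[u[1]-40:u[1]+50,u[0]-60:u[0]+60],None,fx=6.5,fy=6.5,interpolation=cv2.INTER_CUBIC))
E
```

```text
25.7 [421.8 -70.  238.2] [-8.08  1.74 32.43] [0.309 0.756 0.003] contact [445.8 -70.6]
```

View pics/s9c.png

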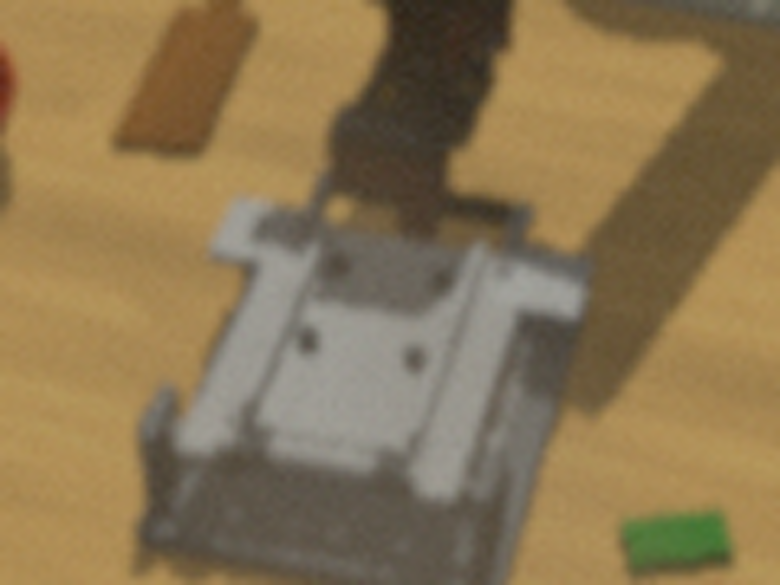

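The lid is down level on its stops, with the gripper on the handle at about (420,215) in the crop. The force now rises stiffly, by about 13 N/mm. I'll ease off slightly and hand in.

Call:
step_arm(targets=[[[0,0,0.008,0,0,0,0],[0,0,0,0,0,0,0],[0,0,0,0,0,0,0],[0,0,0,0,0,0,0],[0,0,0,0,0,0,0]]])

```text
t: 26.42
ee_pos: [421.8, -70.0, 238.4]
orientation: [2.098, 2.261, 0.099]
ft_force: [-6.1, 1.3, 29.0]
width: 15.2
grasp_force: 30.0
```

```bash
python3 ft.py; python3 -c "
from workcell import ctrl
print(ctrl.close_job())"
```

```text
26.575 [421.8 -70.  238.4] [-6.83  1.81 28.95] [ 0.28   0.641 -0.005] contact [444.5 -72.2]
the job is handed in; nothing more can be done
None
```

The three tiles lie flat, side by side and glaze up in the frame, and I handed the job in at about 26.6 s with the arm holding the lid down on its stops at about 29 N; no verdict came back.

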